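# Chuck a glass pestle in the homogeniser drive

## Robot

A 6-joint arm with a two-finger parallel gripper is mounted at the origin on the work surface. World frame = base frame: x ahead of the robot, y to its left, z up, the work surface at z = 0. Lengths are in m, angles in rad, forces in N, time in s.
With the tool pointing down it reaches from about 0.375 to 0.975 m from the base axis. Payload 3.8 kg.
Tool frame: the origin (TCP) lies midway between the tips of the shut fingers; the grasp point (between the pads) lies 19 mm behind it; z points along the fingers, y is the line along which they close (so a half turn about z gives the same grasp; the last joint's range is limited). The gripper opens to 85 mm and grips with 20 to 120 N. Pads are 22 mm wide; open, the fingers measure 114 mm over their backs; the gripper's body (76 mm by 85 mm) begins 54 mm behind the grasp point. The pads swing forward as they close: fully open they stand 13 mm farther back than shut.
Start: joints at [1.234, 0.264, 1.604, -0, 1.274, -0.037], TCP at [0.199, 0.645, 0.231] pointing down, gripper open.
Joint ranges: [-2.63, 2.63], [-0.94, 2.18], [0.31, 2.57], [-1.31, 4.45], [0, 2.66], [-2.55, 2.55]. Speed limits (rad/s): [2.57, 2.57, 3.14, 3.14, 3.14, 3.14].

## Interface

Orientations are given as a rotation vector (axis times angle).
In Python, from station import env, optics, models gives the robot as it stands.
- The arm moves only by the shell command python3 -m inch 'ROWS' [FORCE]. ROWS is JSON, one flat list of numbers, 7 for each row, row after row: the shift along the tool's x, y, z in mm, then the turn, a rotation vector about the tool's x, y, z in rad, then the opening, from -1 (shut) to 1 (fully open). In form: [tx, ty, tz, rx, ry, rz, claw, tx, ty, tz, rx, ry, rz, claw, ...]. A call has 1 to 5 rows; each row shifts and turns the commanded pose from where the row before left it, along the tool's axes as they then stand; what a row does not reach is not made up. A row lasts 1/8 s, in which the tool goes at most 62.5 mm and 10.7 degrees, less where a joint would pass 70% of its speed; a pose out of reach is approached as far as the arm can. A call is refused whole if a number of a shift passes 62.5 or a number of a turn 0.188, either way. A call with a gripper value outside its range is refused whole. The fingers move at their own pace and stop on an object; FORCE is the grip in N (left out, the last holds). Time passes only in rows, so rows that do not move let the fingers close. It gives the time, the measured TCP pose, the force, the opening and the grip force at its end, in the units of the state.
- env.sense(): the state, without advancing time (a new reading comes with each control period).
- optics.capture(name): name is "scene" or "top"; returns the picture (420x560x3 uint8, red, green, blue); there is no depth.
- optics.camera_params(name): a dict with "fx", "fy", "cx", "cy" (pixels), "origin" and "rotation" of the camera in the world. Camera axes: x right, y down, z forward; pixel columns grow to the right and rows downward; lengths in m; the calibration is good to about 2 mm. A picture is of the moment at which its call begins. camera_params takes no time and is no camera call.
- env.hand_in(): hands the job in; it is judged then, once.
Trained networks look in the newest picture that a camera, given by its name, has taken for a name from the list of things; names that differ only in an ending like _2 or _b are one class to them, and where a whole thing is asked for, a point or a joint stands for the part that bears it (a point fixed in the world has none). Each returns a list of dicts, best first, with "conf" (0 to 1); they miss things now and then, are a little off and sometimes report something else, mostly with a low value. They report only what shows in the picture. A call takes as long as a camera call.
- models.find_in(thing, camera): "xyz" ([x, y, z] in m, in world coordinates, good to about 4 mm: the middle of the surface that is visible of it).
- models.spot_point(thing, camera): "xyz" ([x, y, z] in m, in world coordinates, good to about 4 mm: a listed point, or the origin of a listed thing).
The state is a dict: "clock": time; "joint_pos": joint angles; "joint_vel": joint speeds; "tau": joint torques, N m; "ee_pos": TCP position; "tcp_rot": TCP orientation; "wrist_force": force on the tool from outside, world axes, zero at the start; "torque": the same for the moment, N m; "grip_width": finger opening in m; "finger_force": force on a finger pad.
Only numpy, scipy, OpenCV 4.12 (cv2) and the standard library are available. Lean on these libraries where they do the work, as an engineer would, in place of code of your own. Each camera call takes 0.05 s, during which the arm holds its last target. There are 200 camera calls.

## Task

Fit the slim round-ended glass pestle (not the tapered or the broad one) to the homogeniser: stand its shank fully home between the open chuck jaws, then turn the ribbed chuck sleeve clockwise, looking into the jaws, until all three jaws hold it firmly. It is glass: grip it lightly, never let it drop, and do not over-tighten the chuck. Leave the other pestles in their stand and the rest of the bench as it is.

Things in the scene. Friction and masses are not known exactly. Their poses are not given: they have to be found in the camera images.
- pestle: The pestle to fit: ground glass, 56 mm long, about 35 g. Shank 10 mm thick, 32 mm long, small chamfer at its foot; then a slim head 14 mm thick, 24 mm long, parallel for 17 mm, then a dome. Origin: centre of the shank's foot; z along the pestle, foot to dome. Starts upright in the stand, shank down. A grip over 60 N cracks it
- pestle_top (a point): Top of the pestle's dome, 56 mm from its origin along its z; axes as the pestle's
- pestle_tapered: Another ground-glass pestle in the stand, to be left there: same shank, head tapering from 14 mm to a blunt point, 61 mm long. Origin: centre of the shank's foot, z towards the head
- pestle_broad: Another ground-glass pestle in the stand, to be left there: same shank, broad head 22 mm in diameter and 24 mm long, nearly flat on top. Origin: centre of the shank's foot, z towards the head
- stand: Fixed grey plastic block, 56 (x) by 170 (y) by 40 mm high, with four upright holes of 11.5 mm, 24 mm deep, in a row along its y axis at -60, -20, 20 and 60 mm. Three hold the pestles, in any order, their feet 16 mm above the table and their heads' shoulders 8 mm above the block. Origin: centre of the underside
- drive: The homogeniser drive, fixed on the table: white base plate 200 (x) by 150 (y) mm; two upright yoke cheeks 50 to 60 mm either side of its x axis, 55 mm long in x, 140 mm high, with black knobs out to 78 mm; grey control box at the rear (+x), 80 mm high. Origin: centre of the underside, below the yoke pivot
- chuck: Motor head in the yoke with a keyless three-jaw chuck that looks up and to the drive's front (-x), 30 degrees from vertical. Origin: on the chuck's axis at the yoke pivot, 110 mm above the table; z along the axis, out of the jaws. Along z: motor 80 mm thick to 60 mm, collar 48 mm thick to 68, chuck back 39 mm to 82, sleeve 82 to 114, nose ring (37 to 30 mm) to 125, jaws to 127
- bore (a point): Centre of the floor of the chuck's bore, 29 mm below the jaws' ends, where the shank's foot rests when fully home; z along the chuck's axis, out of the jaws. Below the jaws the bore is 15 mm wide. When home, the pestle's shoulder stands 5 mm above the nose ring and its dome 56 mm above this point
- nose (a point): On the chuck's axis in the plane of the nose ring's rim, 27 mm above the bore's floor; z along the axis, out of the jaws
- sleeve (a joint): Turn of the ribbed black sleeve (rad): 0 wide open, grows clockwise seen from the jaws (closing), range 0 to 4, starts at 0.3 to 0.9, stays where left. Jaw faces stand 8.5 mm from the axis less 1.6 mm per rad: they meet the shank at 2.2, then press about 28 N per rad, a little unevenly (rubber-lined). All firm from 2.7; glass cracks at 45 N a jaw, near 3.6. Turns with 0.3 N m, more once pressing
- sleeve_grip (a point): On the chuck's axis at a good height to grip the sleeve, 6 mm below the sleeve's upper edge; the sleeve is 43 mm in diameter and 32 mm long. Turns with the sleeve; z along the chuck's axis, out of the jaws
- jaw_a: One of the three steel jaws with a black rubber lining, 19 mm long, 6 mm wide, at 120 degrees to each other around the axis; slides radially as the sleeve turns. Origin: middle of its inner face's lower edge, 108 mm along the chuck's z
- jaw_b: Second jaw, as jaw_a
- jaw_c: Third jaw, as jaw_a
- jar: Bystander: pale plastic jar with brass-coloured lid, 72 mm in diameter, 130 mm high; origin centre of the underside
- spray: Bystander: orange spray bottle, 80 mm in diameter, 183 mm high; origin centre of the underside
- cap_a: Bystander: loose blue screw cap, 35 mm in diameter, 13 mm high; origin centre of the underside
- cap_b: Bystander: second blue screw cap, as cap_a
- marker: Bystander: marker pen lying down, 128 mm long, 12 mm thick; origin under its middle
- tipbox: Bystander: grey box of pipette tips, 85 by 122 mm, 72 mm high; origin centre of the underside

How it is judged:
On the way:
1. the pestle's shank stands fully home in the chuck while the jaws are still open (z of pestle in the frame of bore between -0.003 and 0.004 m and distance between pestle and bore below 0.006 m and value of joint sleeve below 2.1 rad), for 0.2 s.
At the end, for the whole second after the job is handed in: The pestle stands at rest in the chuck, foot within 4 mm of the bore's floor, straight to 0.08 rad, each jaw pressing on it with more than 5 N and never more than 45 N; the other two pestles still in the stand (moved under 10 mm), nothing else moved by more than 30 mm (z of pestle in the frame of bore below 0.004 m and distance between pestle and bore below 0.006 m and angle between the z axis of pestle and the z axis of bore, either way round below 0.08 rad and contact force between each of jaw_a, jaw_b, jaw_c and pestle above 5 N and linear speed of pestle below 0.02 m/s and distance of each of pestle_tapered, pestle_broad from where it was at the start of the episode below 0.01 m); the robot touches nothing.
It fails at once if the chuck is over-tightened: a jaw presses on the glass with more than 45 N (contact force between any of jaw_a, jaw_b, jaw_c and pestle above 45 N).
It fails at once if the glass pestle is squeezed too hard between the fingers (contact force between the fingers and pestle above 120 N).
It fails at once if the pestle is dropped: it moves faster than 0.6 m/s with no finger on it (linear speed of pestle above 0.6 m/s and contact force between the fingers and pestle below 0.05 N).
It fails at once if another pestle is moved by more than 10 mm (distance of any of pestle_tapered, pestle_broad from where it was at the start of the episode above 0.01 m).
It fails at once if a bystander is moved by more than 30 mm (distance of any of jar, spray, cap_a, cap_b, marker, tipbox from where it was at the start of the episode above 0.03 m).
It also fails if it takes over 59 s, if anything falls off the work surface, if the arm or the gripper's body presses on something with over 40 N, if the wrist force passes 120 N, or if a joint passes its speed limit or range.

## Working session

There is one attempt and no reset: what is moved stays moved. The work goes in short steps, Python scripts to look and compute and a shell command to move; the robot and the scene stay as the last step left them, time stands still between calls to the robot, and variables do not carry over. Pictures are saved under pics/ and viewed, at most 10 in all, crops included, and the job is handed in when it is done.

```bash
mkdir -p pics
cat > h.py <<'E'
import numpy as np,cv2
from scipy.spatial.transform import Rotation as R
from station import env,optics,models
def snap(c,n): 
    im=optics.capture(c); cv2.imwrite(f'pics/{n}.png',im[:,:,::-1]); return im
def proj(c,p):
    k=optics.camera_params(c); q=np.array(k['rotation']).T@(np.array(p)-k['origin'])
    return np.array([k['fx']*q[0]/q[2]+k['cx'],k['fy']*q[1]/q[2]+k['cy']])
def delta(p,Rt):
    s=env.sense(); R0=R.from_rotvec(s['tcp_rot'])
    return (R0.inv().apply(np.array(p)-s['ee_pos'])*1000).round(1),(R0.inv()*Rt).as_rotvec().round(3)
E
python3 - <<'E'
from h import *
for c in('scene','top'):
    snap(c,c+'0'); k=optics.camera_params(c); print(c,{a:np.round(b,3).tolist() for a,b in k.items()})
    for t in('pestle','pestle_top','pestle_tapered','pestle_broad','stand','drive','chuck','bore','nose','sleeve_grip'):
        print(t,[(np.round(d['xyz'],4).tolist(),round(d['conf'],2)) for d in models.spot_point(t,c)[:2]])
s=env.sense();print(s['clock'],s['tcp_rot'],s['ee_pos'])
a=cv2.imread('pics/scene0.png');b=cv2.imread('pics/top0.png');cv2.imwrite('pics/both.png',cv2.resize(np.vstack([a,b]),(400,600)))
E
```

```text
scene {'fx': 484.957, 'fy': 484.957, 'cx': 279.217, 'cy': 200.565, 'origin': [1.276, 0.566, 0.98], 'rotation': [-0.991, -2.399, 1.08]}
pestle [([0.5046, 0.2017, 0.0152], 0.58)]
pestle_top [([0.5033, 0.2025, 0.0721], 0.39)]
pestle_tapered [([0.5136, 0.2417, 0.0112], 0.5)]
pestle_broad [([0.5269, 0.2781, 0.0192], 0.61), ([0.5131, 0.2581, 0.0004], 0.21)]
stand [([0.5155, 0.2598, 0.0004], 0.6)]
drive [([0.6522, -0.0687, 0.0017], 0.98)]
chuck [([0.6539, -0.066, 0.1095], 0.62)]
bore [([0.6557, -0.0226, 0.1933], 0.97)]
nose [([0.6516, -0.0088, 0.2165], 0.87), ([0.7268, 0.3183, -0.0027], 0.74)]
sleeve_grip [([0.6509, -0.0186, 0.2014], 0.45)]
top {'fx': 387.566, 'fy': 387.566, 'cx': 279.467, 'cy': 204.4, 'origin': [0.448, -0.093, 1.049], 'rotation': [-2.15, 2.123, -0.171]}
pestle [([0.5004, 0.1991, 0.0157], 0.6)]
pestle_top [([0.5285, 0.2783, 0.0125], 0.75), ([0.5046, 0.2031, 0.0692], 0.39)]
pestle_tapered [([0.5124, 0.2395, 0.0225], 0.35)]
pestle_broad [([0.5304, 0.2816, 0.0131], 0.46)]
stand [([0.5201, 0.2562, 0.0003], 0.92)]
drive [([0.6541, -0.07, -0.0012], 0.82)]
chuck [([0.6496, -0.0677, 0.1121], 0.59)]
bore [([0.651, -0.022, 0.194], 0.6), ([0.5134, 0.24, 0.0213], 0.18)]
nose [([0.6503, -0.009, 0.2187], 0.95)]
sleeve_grip [([0.652, -0.0169, 0.2076], 0.45)]
1.1 [ 4.69171163e-01  3.10633962e+00 -1.08375933e-05] [0.19934505 0.64489162 0.23127209]
```

View pics.

```bash
sed -i "s/np.array(k\['rotation'\]).T@(np.array(p)-k\['origin'\])/R.from_rotvec(k['rotation']).inv().apply(np.array(p)-k['origin'])/" h.py
python3 - <<'E'
from h import *
print(proj('scene',[.5045,.2015,.072]),proj('scene',[.651,-.009,.217]),proj('top',[.5045,.2015,.072]),proj('top',[.651,-.009,.217]))
a=cv2.imread('pics/scene0.png');b=cv2.imread('pics/top0.png')
cv2.imwrite('pics/both.png',cv2.resize(np.hstack([a,b]),(800,300)))
def crop(i,p,r=45): u,v=np.int32(p); return cv2.resize(i[max(v-r,0):v+r,max(u-r,0):u+r],(295,295),interpolation=cv2.INTER_CUBIC)
A=[crop(a,proj('scene',[.515,.245,.06])),crop(a,proj('scene',[.651,-.009,.2]))]
B=[crop(b,proj('top',[.515,.245,.06])),crop(b,proj('top',[.651,-.009,.2]))]
cv2.imwrite('pics/crops.png',np.vstack([np.hstack(A),np.hstack(B)]))
E
```

```text
[388.94393265 263.3305285 ] [288.65325442 207.12304304] [162.90120077 243.27291323] [242.82809801 173.78962929]
```

View pics/both.png

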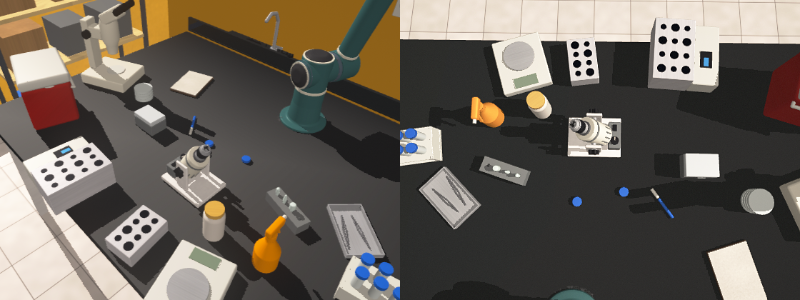

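View pics/crops.png

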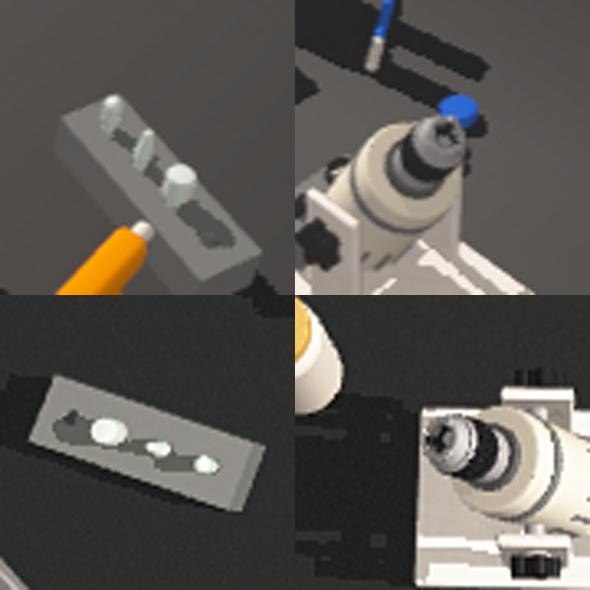

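The scene view shows the slim pestle at the end of the stand row (scene ≈(389,263), top ≈(163,243)). Next come the tapered pestle, the broad one and an empty hole. The chuck leans towards world +y with its nose at scene ≈(289,207) and top ≈(243,174), and the jaws are open. The network positions agree with these pixels.

```bash
cat >> h.py <<'E'
def frame(z,y):
    z=np.array(z,float);z/=np.linalg.norm(z);y=np.array(y,float);y-=z*(y@z);y/=np.linalg.norm(y)
    return R.from_matrix(np.stack([np.cross(y,z),y,z],1))
E
python3 - <<'E'
from h import *
s=env.sense(); print(R.from_rotvec(s['tcp_rot']).as_matrix().round(2).tolist(),s['grip_width'])
for sg in(1,-1): print(delta([.502,.202,.13],frame([0,0,-1],[sg*.951,-sg*.308,0])))
E
```

```text
[[-0.96, 0.3, 0.0], [0.3, 0.96, -0.0], [-0.0, -0.0, -1.0]] 0.0854928274422952
(array([-420. , -333.8,  101.3]), array([0.   , 0.   , 1.584]))
(array([-420. , -333.8,  101.3]), array([-0.   ,  0.   , -1.557]))
```

```bash
python3 -m inch '[-46,-36.5,0,0,0,0,0.1,-46,-36.5,0,0,0,0,0.1,-46,-36.5,0,0,0,0,0.1,-46,-36.5,0,0,0,0,0.1,-46,-36.5,0,0,0,0,0.1]' 25 && python3 -m inch '[-46,-36.5,5,0,0,0,0.1,-46,-36.5,5,0,0,0,0.1,-46,-36.5,10,0,0,0,0.1,-46,-36.5,10,0,0,0,0.1,0,0,10,0,0,0.17,0.1]'
python3 -m inch '[0,0,10,0,0,0.18,0.1,0,0,10,0,0,0.18,0.1,0,0,10,0,0,0.18,0.1,0,0,10,0,0,0.18,0.1,0,0,10,0,0,0.18,0.1]'; python3 -m inch '[0,0,10,0,0,0.18,0.1,0,0,0,0,0,0.18,0.1,0,0,0,0,0,0.16,0.1,0,0,0,0,0,0,0.1]'
python3 - <<'E'
from h import *
print(delta([.502,.202,.13],frame([0,0,-1],[.951,-.308,0])),env.sense()['joint_pos'],env.sense()['grip_width'])
for c in('top','scene'):
  a=snap(c,c+'1')[:,:,::-1]; p=proj(c,[.502,.202,.072]);q=proj(c,env.sense()['ee_pos']);print(p,q)
  for t in('pestle','pestle_top'): print(t,[(np.round(d['xyz'],4).tolist(),round(d['conf'],2)) for d in models.spot_point(t,c)[:2]])
  u,v=np.int32(p);cv2.imwrite(f'pics/{c}1c.png',cv2.resize(a[v-50:v+50,u-50:u+50],(400,400)))
cv2.imwrite('pics/c1.png',np.hstack([cv2.imread('pics/top1c.png'),cv2.imread('pics/scene1c.png')]))
E
```

```text
clock: 1.72
ee_pos: [0.3661, 0.4011, 0.2316]
tcp_rot: [0.469, 3.106, 0.001]
wrist_force: [0.6, 0.1, 0.3]
grip_width: 0.0472
finger_force: 0.0
clock: 2.35
ee_pos: [0.5002, 0.2053, 0.1913]
tcp_rot: [0.745, 3.05, -0.001]
wrist_force: [-0.3, 1.2, 0.4]
grip_width: 0.047
finger_force: 0.0
clock: 2.98
ee_pos: [0.498, 0.2088, 0.1411]
tcp_rot: [1.995, 2.427, 0.001]
wrist_force: [-0.5, 0.2, -0.4]
grip_width: 0.0469
finger_force: 0.0
clock: 3.48
ee_pos: [0.4979, 0.2088, 0.1314]
tcp_rot: [2.544, 1.843, 0.0]
wrist_force: [0.0, -0.7, 0.1]
grip_width: 0.0467
finger_force: 0.0
(array([-5.2,  6. ,  1.4]), array([ 0.   , -0.   , -0.004])) [ 3.50910358e-01  9.49853666e-02  1.99553409e+00 -8.88847245e-06
  1.05088205e+00  6.68198720e-01] 0.04670546815453572
[162.64155287 244.26809131] [152.15865133 244.46669662]
pestle [([0.5009, 0.1984, 0.0177], 0.52), ([0.6531, -0.0707, 0.002], 0.48)]
pestle_top [([0.5021, 0.1989, 0.0661], 0.38)]
[389.69468976 262.90581118] [397.03442732 247.04789891]
pestle [([0.504, 0.2002, 0.0169], 0.56)]
pestle_top [([0.5037, 0.2005, 0.0725], 0.64)]
```

View pics/c1.png

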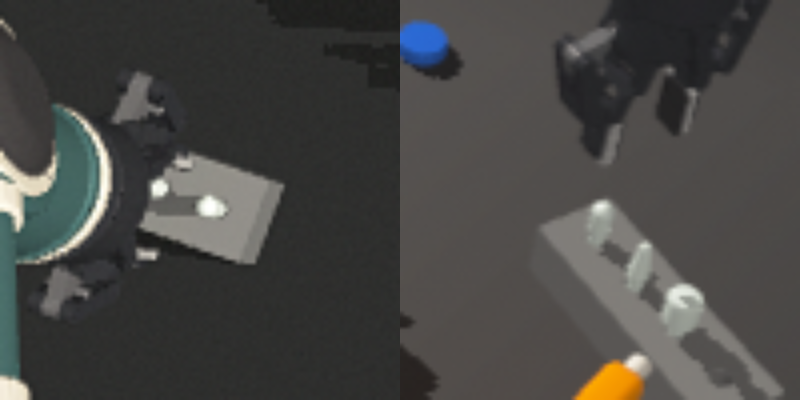

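Both views show the slim pestle (top ≈(164,246), scene ≈(440,312) in the full picture) just ahead of the open fingers. I'll correct by about 6 mm on x and y, descend and grip.

```bash
python3 -m inch '[-6,6.8,10,0,0,0,0.1,0,0,20,0,0,0,0.1,0,0,20,0,0,0,0.1,0,0,20,0,0,0,0.1,0,0,15,0,0,0,0.1]' 25; python3 -m inch '[0,0,0,0,0,0,0.1,0,0,0,0,0,0,-1,0,0,0,0,0,0,-1,0,0,0,0,0,0,-1,0,0,0,0,0,0,-1]' 25; python3 -m inch '[0,0,0,0,0,0,-1,0,0,0,0,0,0,-1]'
```

```text
clock: 4.4
ee_pos: [0.5019, 0.2002, 0.0446]
tcp_rot: [-2.546, -1.84, 0.003]
wrist_force: [0.8, 0.4, 0.1]
grip_width: 0.0468
finger_force: 0.0
clock: 5.03
ee_pos: [0.5027, 0.2014, 0.0472]
tcp_rot: [-2.546, -1.84, -0.001]
wrist_force: [-3.0, 1.2, 6.3]
grip_width: 0.0129
finger_force: 24.5
clock: 5.28
ee_pos: [0.5026, 0.2014, 0.0471]
tcp_rot: [-2.546, -1.84, -0.001]
wrist_force: [-1.7, 1.1, 6.5]
grip_width: 0.0132
finger_force: 24.6
```

```bash
python3 -m inch '[0,0,-10,0,0,0,-1,0,0,-20,0,0,0,-1,0,0,-30,0,0,0,-1,0,0,-40,0,0,0,-1,0,0,-40,0,0,0,-1]'
python3 - <<'E'
from h import *
s=env.sense();print(s['joint_pos'].round(2),s['grip_width'],s['finger_force'],s['wrist_force'])
A=frame([0,.5,.866],[1,0,0]).apply([0,0,1]); piv=np.array([.652,-.070,.110])
for y in([1,0,0],[.951,-.308,0],[0,1,0],[0,-1,0],[-1,0,0]):
    print(y,delta(piv+A*(98+31+50)/1000,frame(-A,y)))
for c in('scene','top'):
  a=snap(c,c+'2')[:,:,::-1]
  p=proj(c,s['ee_pos']);print(p)
  u,v=np.int32(p);v=max(v,50);cv2.imwrite(f'pics/{c}2c.png',cv2.resize(a[v-50:v+50,u-50:u+50],(400,400)))
cv2.imwrite('pics/c2.png',np.hstack([cv2.imread('pics/top2c.png'),cv2.imread('pics/scene2c.png')]))
E
```

```text
clock: 5.9
ee_pos: [0.5026, 0.2006, 0.1878]
tcp_rot: [2.545, 1.84, 0.001]
wrist_force: [1.1, -0.4, -0.4]
grip_width: 0.0128
finger_force: 24.4
[ 0.33  0.04  1.94 -0.    1.16  0.65] 0.012836703695551942 24.372518872842193 [ 1.13271285 -0.38999111 -0.38158278]
[1, 0, 0] (array([-125.1,  198.7,  -77.1]), array([-0.083, -0.519, -0.312]))
[0.951, -0.308, 0] (array([-125.1,  198.7,  -77.1]), array([-0.152, -0.501, -0.045]))
[0, 1, 0] (array([-125.1,  198.7,  -77.1]), array([ 0.357, -0.492, -1.841]))
[0, -1, 0] (array([-125.1,  198.7,  -77.1]), array([-0.452, -0.328,  1.221]))
[-1, 0, 0] (array([-125.1,  198.7,  -77.1]), array([-0.732,  0.117,  2.735]))
[397.13064632 229.60171862]
[147.74034104 240.91011148]
```

View pics/c2.png

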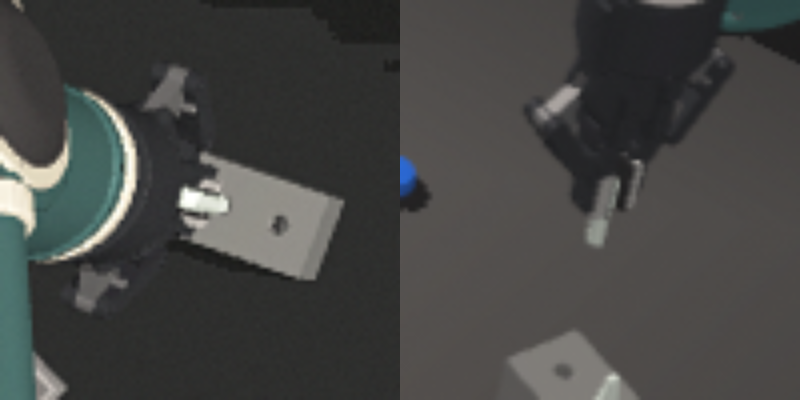

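```bash
python3 -m inch '[-22,32,-16,0,0,0,-1,-26,42,-16,0,0,0,-1,-26,42,-16,0,0,0,-1,-26,42,-16,0,0,0,-1,-25,41,-13,0,0,0,-1]'
python3 -m inch '[0,0,0,-0.04,-0.125,-0.011,-1,0,0,0,-0.04,-0.125,-0.011,-1,0,0,0,-0.04,-0.125,-0.011,-1,0,0,0,-0.032,-0.125,-0.011,-1,0,0,0,0,0,0,-1]'
python3 -m inch '[0,0,0,0,0,0,-1]'
python3 - <<'E'
from h import *
print('foot exp before',proj('scene',[.5026,.2006,.157]))
s=env.sense();print(s['joint_pos'].round(2),s['grip_width'],s['finger_force'])
A=np.array([0,.5,.866]); piv=np.array([.652,-.070,.110])
print(delta(piv+A*.179,frame(-A,[.951,-.308,0])))
t=R.from_rotvec(s['tcp_rot']).apply([0,0,1]);print('toolz',t)
im=[]
for c in('scene','top'):
  a=snap(c,c+'3')[:,:,::-1].copy()
  foot=s['ee_pos']+t*.031; p=proj(c,foot); n=proj(c,piv+A*.125); b=proj(c,s['ee_pos']); print(c,'foot',p.round(1),'nose',n.round(1),'tcp',b.round(1))
  for k in('pestle','nose','sleeve_grip','bore'): print(k,[(np.round(d['xyz'],4).tolist(),round(d['conf'],2)) for d in models.spot_point(k,c)[:1]])
  o=np.int32((p+n)/2)-30; q=cv2.resize(a[o[1]:o[1]+60,o[0]:o[0]+60],(400,400),interpolation=cv2.INTER_CUBIC)
  for w,col in((p,(0,0,255)),(n,(0,255,0)),(b,(255,0,0))): cv2.circle(q,tuple(int(x) for x in ((w-o+.5)*400/60)),3,col,-1)
  im.append(q); print(o)
cv2.imwrite('pics/c3.png',np.hstack(im))
E
```

```text
clock: 6.62
ee_pos: [0.6531, 0.0182, 0.2634]
tcp_rot: [2.546, 1.84, -0.0]
wrist_force: [0.9, 0.2, 1.1]
grip_width: 0.0126
finger_force: 24.5
clock: 7.25
ee_pos: [0.6514, 0.0218, 0.2604]
tcp_rot: [2.144, 1.63, -0.439]
wrist_force: [-0.8, -0.9, -0.8]
grip_width: 0.0128
finger_force: 24.5
clock: 7.38
ee_pos: [0.6522, 0.0197, 0.263]
tcp_rot: [2.148, 1.625, -0.435]
wrist_force: [-0.3, -0.7, -0.2]
grip_width: 0.0128
finger_force: 24.5
foot exp before [394.89012009 238.827491  ]
[ 0.25  0.28  1.61 -0.51  1.42  0.65] 0.012806769998435998 24.498747708275914
(array([-1.2,  0.1, -1.7]), array([-0.002, -0.002, -0.002]))
toolz [-0.00132979 -0.49793864 -0.86721125]
scene foot [292.6 204. ] nose [288.8 207.2] tcp [297.9 198.3]
pestle []
nose [([0.6482, -0.0101, 0.2161], 0.55)]
sleeve_grip [([0.6521, -0.016, 0.2021], 0.7)]
bore [([0.6541, -0.0246, 0.1977], 0.89)]
[260 175]
top foot [235.9 171.1] nose [242.1 173.2] tcp [227.1 167.8]
pestle [([0.6523, -0.0208, 0.1919], 0.67)]
nose [([0.4483, -0.1823, -0.0009], 0.74)]
sleeve_grip [([0.6511, -0.0136, 0.2061], 0.56)]
bore [([0.6532, -0.0206, 0.1928], 0.88)]
[208 142]
```

View pics/c3.png

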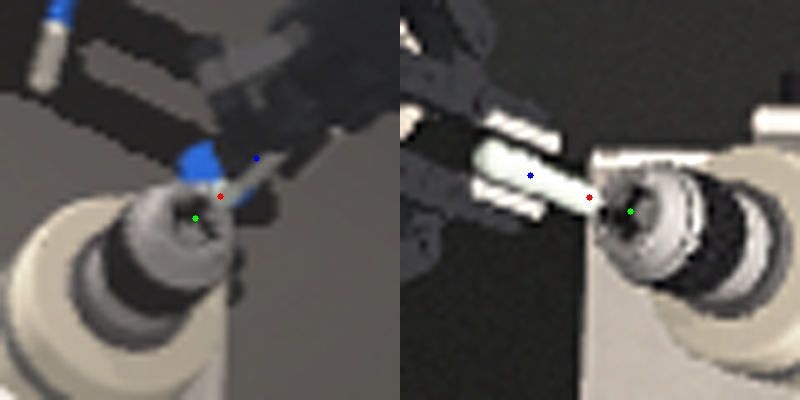

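The pestle's foot shows at scene ≈(294,205) and top ≈(237,172), lined up with the jaw opening at about scene (289,207) and top (242,173), to within roughly 1 mm. I'll make a small correction and then enter slowly, feeling the force.

```bash
python3 -m inch '[-1,0.5,5,0,0,0,-1,0,0,5,0,0,0,-1,0,0,4,0,0,0,-1,0,0,4,0,0,0,-1,0,0,0,0,0,0,-1]';  python3 -m inch '[0,0,3,0,0,0,-1,0,0,3,0,0,0,-1,0,0,3,0,0,0,-1,0,0,0,0,0,0,-1]'
python3 - <<'E'
from h import *
s=env.sense();A=np.array([0,.5,.866]); piv=np.array([.652,-.070,.110]);r=R.from_rotvec(s['tcp_rot'])
print(delta(piv+A*.129,frame(-A,[.951,-.308,0])),'F tool',r.inv().apply(s['wrist_force']).round(1),'M',r.inv().apply(s['torque']).round(2))
E
```

```text
clock: 8.5
ee_pos: [0.6521, 0.0097, 0.2476]
tcp_rot: [2.147, 1.624, -0.437]
wrist_force: [-0.7, 0.3, -1.7]
grip_width: 0.0125
finger_force: 24.5
clock: 9.0
ee_pos: [0.6522, 0.0052, 0.24]
tcp_rot: [2.147, 1.624, -0.437]
wrist_force: [0.2, 0.5, 0.1]
grip_width: 0.0129
finger_force: 24.5
(array([-0.2, -0.1, 21.2]), array([-0.002, -0.   , -0.002])) F tool [ 0.4  0.1 -0.3] M [ 0.06  0.31 -0.01]
```

```bash
python3 -m inch '[0,0,3,0,0,0,-1,0,0,3,0,0,0,-1,0,0,3,0,0,0,-1,0,0,3,0,0,0,-1,0,0,0,0,0,0,-1]'; python3 -m inch '[0,0,2,0,0,0,-1,0,0,2,0,0,0,-1,0,0,0,0,0,0,-1]'
cat > st.py <<'E'
from h import *
s=env.sense();A=np.array([0,.5,.866]); piv=np.array([.652,-.070,.110]);r=R.from_rotvec(s['tcp_rot'])
print(delta(piv+A*.129,frame(-A,[.951,-.308,0])),'F tool',r.inv().apply(s['wrist_force']).round(1),'M',r.inv().apply(s['torque']).round(2),s['joint_pos'].round(2),s['grip_width'])
E
python3 st.py
```

```text
clock: 9.62
ee_pos: [0.6521, -0.0008, 0.2296]
tcp_rot: [2.147, 1.624, -0.437]
wrist_force: [0.3, 1.3, -1.1]
grip_width: 0.0129
finger_force: 24.5
clock: 10.0
ee_pos: [0.6523, -0.0027, 0.2264]
tcp_rot: [2.147, 1.624, -0.436]
wrist_force: [-0.7, 0.0, -0.6]
grip_width: 0.0129
finger_force: 24.5
(array([-0.2, -0.2,  5.4]), array([-0.002, -0.   , -0.002])) F tool [ 0.1 -0.8  0.5] M [0.1  0.29 0.05] [ 0.22  0.3   1.66 -0.52  1.35  0.66] 0.01290685406884927
```

```bash
python3 -m inch '[0,0,1,0,0,0,-1,0,0,1,0,0,0,-1,0,0,1,0,0,0,-1,0,0,0,0,0,0,-1]';python3 st.py; python3 -m inch '[0,0,1,0,0,0,-1,0,0,1,0,0,0,-1,0,0,0,0,0,0,-1]'; python3 st.py
```

```text
clock: 10.5
ee_pos: [0.6523, -0.0041, 0.2239]
tcp_rot: [2.147, 1.624, -0.436]
wrist_force: [0.4, -0.0, -0.5]
grip_width: 0.0128
finger_force: 24.5
(array([-0.2, -0.2,  2.5]), array([-0.001, -0.001, -0.002])) F tool [0.3 0.3 0.5] M [ 0.01  0.25 -0.04] [ 0.22  0.3   1.66 -0.52  1.34  0.66] 0.012806728005677096
clock: 10.88
ee_pos: [0.6524, -0.0051, 0.2222]
tcp_rot: [2.147, 1.624, -0.436]
wrist_force: [0.0, -0.3, -0.6]
grip_width: 0.0126
finger_force: 24.6
(array([-0.2, -0.3,  0.6]), array([-0.001, -0.001, -0.002])) F tool [0.  0.  0.7] M [ 0.07  0.29 -0.02] [ 0.22  0.3   1.66 -0.52  1.34  0.66] 0.012602450007020902
```

```bash
python3 -m inch '[0,0,1,0,0,0,-1,0,0,0,0,0,0,-1]';python3 st.py; python3 -m inch '[0,0,1,0,0,0,-1,0,0,0,0,0,0,-1]';python3 st.py; python3 -m inch '[0,0,1,0,0,0,-1,0,0,0,0,0,0,-1]'; python3 st.py
```

```text
clock: 11.12
ee_pos: [0.6525, -0.0052, 0.222]
tcp_rot: [2.147, 1.624, -0.434]
wrist_force: [-0.3, 2.3, 3.6]
grip_width: 0.0128
finger_force: 25.2
(array([-0.2, -0.5,  0.4]), array([-0.001, -0.001, -0.002])) F tool [ 0.1 -0.4 -4.3] M [ 0.33  0.27 -0.04] [ 0.22  0.3   1.66 -0.52  1.34  0.66] 0.012787157703463397
clock: 11.38
ee_pos: [0.6528, -0.0053, 0.2219]
tcp_rot: [2.147, 1.624, -0.433]
wrist_force: [-1.8, 4.3, 6.5]
grip_width: 0.013
finger_force: 26.2
(array([-0.2, -0.7,  0.3]), array([ 0.   , -0.002, -0.003])) F tool [-0.  -1.9 -7.8] M [0.51 0.27 0.03] [ 0.22  0.3   1.66 -0.52  1.34  0.66] 0.012987696132599588
clock: 11.62
ee_pos: [0.6529, -0.0054, 0.2218]
tcp_rot: [2.148, 1.624, -0.432]
wrist_force: [-3.3, 5.0, 8.7]
grip_width: 0.0128
finger_force: 27.1
(array([-0.3, -0.9,  0.2]), array([ 0.001, -0.002, -0.003])) F tool [ -0.9  -3.2 -10.1] M [ 0.65  0.19 -0.04] [ 0.21  0.3   1.66 -0.52  1.33  0.66] 0.012791584435152482
```

The foot met the floor within 0.5 mm of the predicted home depth. I'll back off the push, release, retreat along the axis and wind the last joint back.

```bash
python3 -m inch '[0,0,-2,0,0,0,-1,0,0,0,0,0,0,-1,0,0,0,0,0,0,-0.4,0,0,0,0,0,0,-0.3,0,0,0,0,0,0,-0.3]'; python3 -m inch '[0,0,-10,0,0,0,-0.2,0,0,-15,0,0,0,0,0,0,-20,0,0,0,0.5,0,0,-15,0,0,-0.18,0.6,0,0,0,0,0,-0.18,0.6]'
python3 -m inch '[0,0,0,0,0,-0.18,0.6,0,0,0,0,0,-0.18,0.6,0,0,0,0,0,-0.18,0.6,0,0,0,0,0,-0.18,0.6,0,0,0,0,0,-0.18,0.6]'
python3 -m inch '[0,0,0,0,0,-0.18,0.6,0,0,0,0,0,-0.18,0.6,0,0,0,0,0,-0.18,0.6,0,0,0,0,0,-0.18,0.6,0,0,0,0,0,-0.18,0.6]'
python3 -m inch '[0,0,0,0,0,-0.18,0.6,0,0,0,0,0,-0.18,0.6,0,0,0,0,0,0,0.6]'
python3 - <<'E'
from h import *
exec(open('st.py').read())
im=[];home=piv+A*.098
for c in('scene','top'):
  a=snap(c,c+'4')[:,:,::-1].copy(); n=proj(c,home+A*.056); b=proj(c,home+A*.027)
  for k in('pestle','pestle_top'): print(k,[(np.round(d['xyz'],4).tolist(),round(d['conf'],2)) for d in models.spot_point(k,c)[:1]])
  o=np.int32(n)-30; q=cv2.resize(a[o[1]:o[1]+60,o[0]:o[0]+60],(400,400),interpolation=cv2.INTER_CUBIC)
  for w,col in((n,(0,0,255)),(b,(0,255,0))): cv2.circle(q,tuple(int(x) for x in ((w-o+.5)*400/60)),3,col,-1)
  im.append(q)
print('home top',home+A*.056)
cv2.imwrite('pics/c4.png',np.hstack(im))
E
```

```text
clock: 12.25
ee_pos: [0.6521, -0.006, 0.2207]
tcp_rot: [2.147, 1.624, -0.437]
wrist_force: [0.5, -0.3, 0.3]
grip_width: 0.0295
finger_force: 0.0
clock: 12.88
ee_pos: [0.6538, 0.026, 0.277]
tcp_rot: [1.846, 2.021, -0.535]
wrist_force: [0.7, 0.1, -0.7]
grip_width: 0.0682
finger_force: 0.0
clock: 13.5
ee_pos: [0.6529, 0.0253, 0.2752]
tcp_rot: [0.829, 2.778, -0.742]
wrist_force: [0.4, -0.3, 0.0]
grip_width: 0.0687
finger_force: 0.0
clock: 14.12
ee_pos: [0.6529, 0.0253, 0.2751]
tcp_rot: [0.471, -2.921, 0.781]
wrist_force: [0.2, -0.2, 0.0]
grip_width: 0.0681
finger_force: 0.0
clock: 14.5
ee_pos: [0.6529, 0.0252, 0.2749]
tcp_rot: [0.95, -2.721, 0.727]
wrist_force: [1.0, -1.1, -0.1]
grip_width: 0.0685
finger_force: 0.0
(array([ 0.8,  0.5, 61.4]), array([ 2.000e-03, -0.000e+00,  2.516e+00])) F tool [-0.2 -1.3  0.6] M [-0.17 -0.2   0.  ] [ 0.26  0.28  1.59 -0.51  1.44 -1.87] 0.06850286507994278
pestle [([0.5149, 0.2417, 0.0117], 0.63)]
pestle_top [([0.6536, 0.014, 0.2387], 0.6)]
pestle [([0.6526, -0.0271, 0.1988], 0.55)]
pestle_top [([0.6546, 0.0127, 0.2363], 0.54)]
home top [0.652    0.007    0.243364]
```

View pics/c4.png

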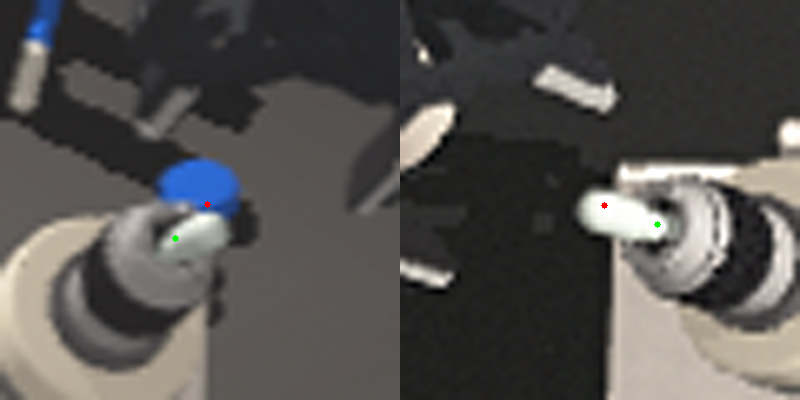

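The pestle stands in the jaws, dome at scene ≈(287,203) and top ≈(231,175). It leans a little downhill within the open jaws, as expected, and the jaws should straighten it. Next I'll move down to the sleeve.

```bash
python3 -m inch '[0.8,0.5,21,0,0,0,0.6,0,0,25,0,0,0,0.6,0,0,25,0,0,0,0.6,0,0,20,0,0,0,0.6,0,0,0,0,0,0,0.6]'; python3 st.py; python3 -m inch '[0,0,5,0,0,0,0.6,0,0,5,0,0,0,0.6,0,0,0,0,0,0,0.6,0,0,0,0,0,0,-0.2,0,0,0,0,0,0,-0.2]' 60; python3 -m inch '[0,0,0,0,0,0,-0.2,0,0,0,0,0,0,-0.2,0,0,0,0,0,0,-0.2]'; python3 st.py
```

```text
clock: 15.42
ee_pos: [0.6496, -0.0224, 0.1918]
tcp_rot: [0.95, -2.714, 0.724]
wrist_force: [0.3, -0.1, 0.8]
grip_width: 0.0682
finger_force: 0.0
(array([ -1.5,  -1.6, -34.4]), array([-0.004, -0.007,  2.519])) F tool [ 0.1 -0.6 -0.7] M [-0.21 -0.14 -0.02] [ 0.19  0.31  1.7  -0.54  1.28 -1.86] 0.06817164188815893
clock: 16.05
ee_pos: [0.6517, -0.0257, 0.1867]
tcp_rot: [0.952, -2.719, 0.727]
wrist_force: [-0.9, 1.5, 1.6]
grip_width: 0.0416
finger_force: 62.1
clock: 16.42
ee_pos: [0.6517, -0.0258, 0.1867]
tcp_rot: [0.952, -2.719, 0.727]
wrist_force: [-1.6, 2.7, 5.0]
grip_width: 0.0416
finger_force: 62.4
(array([ -0.3,  -0.1, -40.5]), array([ 1.000e-03, -1.000e-03,  2.518e+00])) F tool [ 1.4  0.9 -5.7] M [-0.36  0.02  0.06] [ 0.19  0.32  1.71 -0.54  1.27 -1.85] 0.041626772948077644
```

```bash
python3 -m inch '[0,0,0,0,0,0.15,-0.2,0,0,0,0,0,0.15,-0.2,0,0,0,0,0,0.15,-0.2,0,0,0,0,0,0.15,-0.2,0,0,0,0,0,0,-0.2]'; python3 st.py;  python3 -m inch '[0,0,0,0,0,0.15,-0.2,0,0,0,0,0,0.15,-0.2,0,0,0,0,0,0.15,-0.2,0,0,0,0,0,0.15,-0.2,0,0,0,0,0,0,-0.2]'; python3 st.py
python3 - <<'E'
from h import *
A=np.array([0,.5,.866]); piv=np.array([.652,-.070,.110])
im=[];home=piv+A*.098
for c in('scene','top'):
  a=snap(c,c+'5')[:,:,::-1].copy(); n=proj(c,home+A*.056); b=proj(c,home+A*.027)
  o=np.int32(n)-30; q=cv2.resize(a[o[1]:o[1]+60,o[0]:o[0]+60],(400,400),interpolation=cv2.INTER_CUBIC)
  for w,col in((n,(0,0,255)),(b,(0,255,0))): cv2.circle(q,tuple(int(x) for x in ((w-o+.5)*400/60)),3,col,-1)
  im.append(q)
cv2.imwrite('pics/c5.png',np.hstack(im))
E
```

```text
clock: 17.05
ee_pos: [0.6516, -0.0256, 0.1866]
tcp_rot: [0.109, -3.015, 0.806]
wrist_force: [-2.1, 3.9, 4.5]
grip_width: 0.0415
finger_force: 62.5
(array([ -0.4,  -0.1, -40.5]), array([ 1.000e-03, -1.000e-03,  1.916e+00])) F tool [ 2.   1.2 -5.9] M [-0.25  0.29  0.29] [ 0.19  0.32  1.71 -0.54  1.27 -1.25] 0.041499080549679095
clock: 17.68
ee_pos: [0.6516, -0.0255, 0.1865]
tcp_rot: [0.759, 2.811, -0.751]
wrist_force: [-1.5, 4.4, 5.0]
grip_width: 0.0415
finger_force: 62.5
(array([ -0.5,  -0. , -40.5]), array([ 0.   , -0.002,  1.317])) F tool [ 2.   0.4 -6.6] M [0.   0.42 0.34] [ 0.19  0.32  1.71 -0.54  1.27 -0.65] 0.041500054965881376
```

View pics/c5.png

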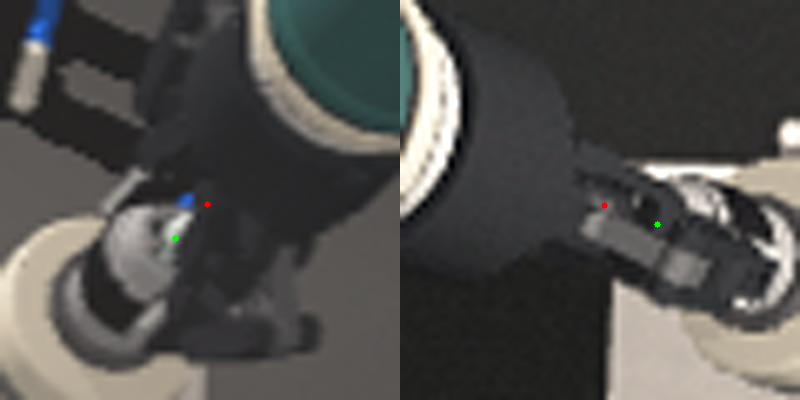

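The scene view shows the fingers on the sleeve and part of the pestle between the jaws at ≈(284,205). The steady 0.3 N m says the sleeve is turning. I'll continue in smaller steps to feel where the jaws make contact.

```bash
M(){ python3 st.py | grep -o "F tool.*"; }
python3 -m inch '[0,0,0,0,0,0.1,-0.2,0,0,0,0,0,0,-0.2]' >/dev/null; M
python3 -m inch '[0,0,0,0,0,0.1,-0.2,0,0,0,0,0,0,-0.2]' >/dev/null; M
python3 -m inch '[0,0,0,0,0,0.1,-0.2,0,0,0,0,0,0,-0.2]' >/dev/null; M
python3 -m inch '[0,0,0,0,0,0.1,-0.2,0,0,0,0,0,0,-0.2]' >/dev/null; M
python3 -m inch '[0,0,0,0,0,0.1,-0.2,0,0,0,0,0,0,-0.2]' >/dev/null; M
python3 -m inch '[0,0,0,0,0,0.1,-0.2,0,0,0,0,0,0,-0.2]' >/dev/null; M
python3 -m inch '[0,0,0,0,0,0.1,-0.2,0,0,0,0,0,0,-0.2]' >/dev/null; M
```

```text
F tool [ 1.7  1.5 -7.8] M [0.14 0.45 0.34] [ 0.19  0.32  1.71 -0.54  1.27 -0.55] 0.041537821286330275
F tool [ 1.4  0.9 -7.1] M [0.16 0.45 0.32] [ 0.19  0.32  1.71 -0.54  1.27 -0.45] 0.04160102561407978
F tool [ 2.3  0.8 -7. ] M [0.21 0.46 0.32] [ 0.19  0.32  1.71 -0.54  1.27 -0.35] 0.0414109379186256
F tool [ 2.8  1.4 -7.3] M [0.25 0.49 0.31] [ 0.19  0.32  1.71 -0.54  1.27 -0.25] 0.041458085526218116
F tool [ 3.3  0.4 -6.5] M [0.25 0.43 0.33] [ 0.19  0.32  1.71 -0.54  1.27 -0.15] 0.04166281222123582
F tool [ 1.3 -0.5 -6.6] M [0.32 0.52 0.29] [ 0.19  0.32  1.71 -0.54  1.27 -0.05] 0.041352874408789916
F tool [ 2.3  0.3 -7.2] M [0.34 0.49 0.27] [ 0.19  0.32  1.71 -0.54  1.27  0.05] 0.04160809057777666
```

```bash
M(){ python3 st.py | grep -o "F tool.*"; }
python3 -m inch '[0,0,0,0,0,0.1,-0.2,0,0,0,0,0,0,-0.2]' >/dev/null; M
python3 -m inch '[0,0,0,0,0,0.1,-0.2,0,0,0,0,0,0,-0.2]' >/dev/null; M
python3 -m inch '[0,0,0,0,0,0.1,-0.2,0,0,0,0,0,0,-0.2]' >/dev/null; M
```

```text
F tool [ 2.5 -0.1 -6.5] M [0.4  0.47 0.22] [ 0.19  0.32  1.71 -0.54  1.27  0.15] 0.04184577140219323
F tool [ 1.8 -0.6 -6.7] M [0.43 0.47 0.3 ] [ 0.19  0.32  1.71 -0.54  1.27  0.25] 0.04159961506681179
F tool [ 2.3 -0.2 -6.7] M [0.43 0.49 0.24] [ 0.19  0.32  1.71 -0.54  1.27  0.35] 0.041922676332643655
```

Run:
```python
from h import *
A=np.array([0,.5,.866]); piv=np.array([.652,-.070,.110])
im=[];home=piv+A*.098
for c in('scene','top'):
  a=snap(c,c+'6')[:,:,::-1].copy(); n=proj(c,home+A*.056); b=proj(c,home+A*.027)
  for k in('pestle','pestle_top'): print(k,[(np.round(d['xyz'],4).tolist(),round(d['conf'],2)) for d in models.spot_point(k,c)[:1]])
  o=np.int32(n)-25; q=cv2.resize(a[o[1]:o[1]+50,o[0]:o[0]+50],(400,400),interpolation=cv2.INTER_CUBIC)
  for w,col in((n,(0,0,255)),(b,(0,255,0))): cv2.circle(q,tuple(int(x) for x in ((w-o+.5)*400/50)),2,col,-1)
  im.append(q)
cv2.imwrite('pics/c6.png',np.hstack(im))
```

```text
pestle [([0.4106, -0.0119, -0.0], 0.38)]
pestle_top []
pestle [([0.6534, -0.0246, 0.1928], 0.37)]
pestle_top []
```

View pics/c6.png

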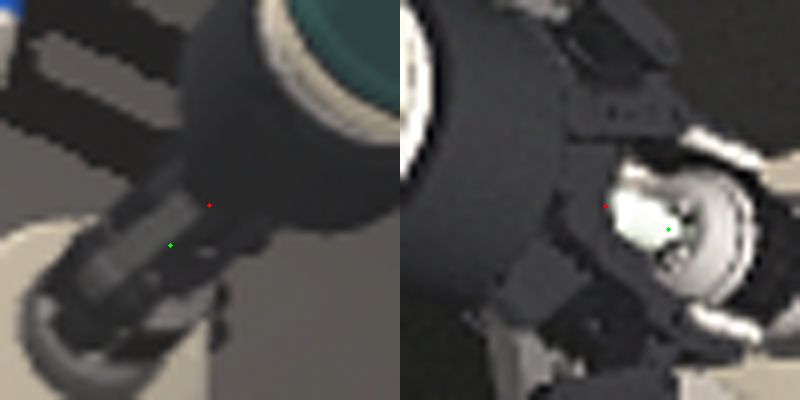

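Pressing adds little torque, so contact can't be felt clearly. The start range of 0.3–0.9 makes a total turn of 2.45 rad land at 2.75–3.35, which is firm and safe either way. I'll turn the last 0.25 rad, release and look.

```bash
python3 -m inch '[0,0,0,0,0,0.1,-0.2,0,0,0,0,0,0.1,-0.2,0,0,0,0,0,0.05,-0.2,0,0,0,0,0,0,-0.2]'; python3 st.py; python3 -m inch '[0,0,0,0,0,0,0.6,0,0,0,0,0,0,0.6,0,0,0,0,0,0,0.6,0,0,0,0,0,0,0.6]';  python3 -m inch '[0,0,-20,0,0,0,0.6,0,0,-30,0,0,0,0.6,0,0,-40,0,0,0,0.6,0,0,-40,0,0,0,0.6,0,0,0,0,0,0,0.6]'
python3 - <<'E'
from h import *
A=np.array([0,.5,.866]); piv=np.array([.652,-.070,.110])
im=[];home=piv+A*.098
for c in('scene','top'):
  a=snap(c,c+'7')[:,:,::-1].copy(); n=proj(c,home+A*.056); b=proj(c,home+A*.027); print(n,b)
  for k in('pestle','pestle_top','nose','bore'): print(k,[(np.round(d['xyz'],4).tolist(),round(d['conf'],2)) for d in models.spot_point(k,c)[:1]])
  o=np.int32(n)-30; q=cv2.resize(a[o[1]:o[1]+60,o[0]:o[0]+60],(400,400),interpolation=cv2.INTER_CUBIC)
  for w,col in((n,(0,0,255)),(b,(0,255,0))): cv2.circle(q,tuple(int(x) for x in ((w-o+.5)*400/60)),2,col,-1)
  im.append(q)
cv2.imwrite('pics/c7.png',np.hstack(im))
E
```

```text
clock: 21.08
ee_pos: [0.6519, -0.0253, 0.1864]
tcp_rot: [2.095, 1.704, -0.454]
wrist_force: [-0.3, 5.1, 5.1]
grip_width: 0.0414
finger_force: 62.6
(array([ -0.4,   0.2, -40.5]), array([-0.   , -0.002,  0.068])) F tool [ 1.8 -0.7 -6.9] M [0.58 0.43 0.07] [ 0.19  0.32  1.71 -0.54  1.27  0.6 ] 0.04136595544115021
clock: 21.58
ee_pos: [0.6513, -0.0264, 0.1857]
tcp_rot: [2.095, 1.703, -0.457]
wrist_force: [-0.6, -0.2, -0.6]
grip_width: 0.0685
finger_force: 0.0
clock: 22.2
ee_pos: [0.6538, 0.0411, 0.3043]
tcp_rot: [2.094, 1.702, -0.444]
wrist_force: [0.4, 0.1, -0.3]
grip_width: 0.068
finger_force: 0.0
[293.65422447 202.13012486] [288.83132714 207.23177209]
pestle [([0.6541, -0.0226, 0.1956], 0.47)]
pestle_top [([0.6536, 0.0082, 0.2415], 0.61)]
nose [([0.6517, -0.0085, 0.2203], 0.86)]
bore [([0.6545, -0.021, 0.1974], 0.62)]
[234.20392693 170.29811814] [242.1065686  173.20317239]
pestle [([0.5172, 0.2559, 0.003], 0.73)]
pestle_top [([0.6553, 0.0051, 0.2417], 0.61)]
nose [([0.6505, -0.0091, 0.221], 0.66)]
bore [([0.6494, -0.0218, 0.1928], 0.63)]
```

View pics/c7.png

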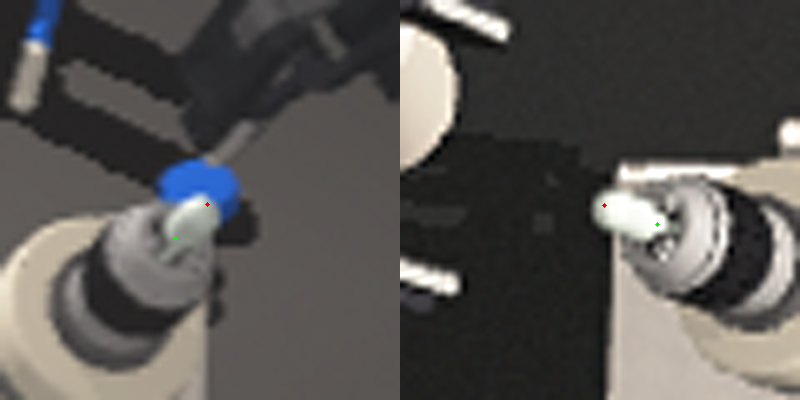

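The pestle has straightened: dome at scene ≈(295,201), top ≈(232,170), close to the predicted home. The torque trace was odd, so I'll test firmness with a light grip and a small pull.

```bash
python3 st.py; python3 -m inch '[0,0,30,0,0,0,0,0,0,25,0,0,0,-0.2,0,0,20,0,0,0,-0.2,0,0,11,0,0,0,-0.2,0,0,0,0,0,0,-0.2]' 20; python3 st.py
```

```text
(array([ 0.2,  1. , 87.7]), array([-0.003,  0.   ,  0.068])) F tool [ 0.1 -0.6 -0.8] M [ 0.04  0.25 -0.02] [ 0.28  0.27  1.56 -0.5   1.48  0.57] 0.06860524165630039
clock: 23.32
ee_pos: [0.651, -0.0046, 0.2232]
tcp_rot: [2.096, 1.703, -0.459]
wrist_force: [0.1, 0.0, -0.3]
grip_width: 0.0342
finger_force: 0.0
(array([0.2, 1. , 1.8]), array([-0.003, -0.   ,  0.068])) F tool [0.2 0.1 0.2] M [ 0.08  0.25 -0.03] [ 0.22  0.3   1.66 -0.52  1.34  0.59] 0.034208875356414314
```

```bash
python3 -m inch '[0,1.5,0,0,0,0,-0.2,0,0,0,0,0,0,-1,0,0,0,0,0,0,-1,0,0,0,0,0,0,-1,0,0,0,0,0,0,-1]' 25; python3 st.py; python3 -m inch '[0,0,-1,0,0,0,-1,0,0,0,0,0,0,-1]'; python3 st.py;python3 -m inch '[0,0,-1,0,0,0,-1,0,0,0,0,0,0,-1]'; python3 st.py
```

```text
clock: 23.95
ee_pos: [0.6525, -0.0037, 0.2253]
tcp_rot: [2.096, 1.703, -0.456]
wrist_force: [-4.3, 3.1, 5.5]
grip_width: 0.0125
finger_force: 24.5
(array([ 0.1, -0.5,  4. ]), array([-0.002, -0.001,  0.068])) F tool [-0.9 -4.2 -6.3] M [ 0.86  0.14 -0.  ] [ 0.22  0.3   1.66 -0.52  1.34  0.59] 0.012507400344096224
clock: 24.2
ee_pos: [0.6525, -0.0037, 0.2253]
tcp_rot: [2.096, 1.703, -0.457]
wrist_force: [-4.1, 3.0, 3.4]
grip_width: 0.0127
finger_force: 24.6
(array([ 0.1, -0.5,  4.1]), array([-0.002, -0.001,  0.068])) F tool [ 0.1 -4.2 -4.5] M [0.9  0.11 0.01] [ 0.22  0.3   1.66 -0.52  1.34  0.59] 0.012663565724986045
clock: 24.45
ee_pos: [0.6525, -0.0036, 0.2254]
tcp_rot: [2.095, 1.704, -0.458]
wrist_force: [-4.0, 0.6, -0.2]
grip_width: 0.0124
finger_force: 24.5
(array([ 0.1, -0.5,  4.1]), array([-0.002, -0.   ,  0.069])) F tool [-0.2 -4.  -0.1] M [ 0.79  0.13 -0.01] [ 0.22  0.3   1.66 -0.52  1.34  0.58] 0.012411445656408266
```

```bash
for i in 1; do python3 -m inch '[0,-0.8,-1,0,0,0,-1,0,0,0,0,0,0,-1]'>/dev/null; python3 st.py; done; python3 -m inch '[0,0,-1.5,0,0,0,-1,0,0,0,0,0,0,-1]'>/dev/null; python3 st.py;python3 -m inch '[0,0,-1.5,0,0,0,-1,0,0,0,0,0,0,-1]' >/dev/null; python3 st.py
```

```text
(array([ 0.1, -0.2,  4.3]), array([-0.002,  0.   ,  0.069])) F tool [-0.5 -0.4  8.9] M [ 0.01  0.15 -0.  ] [ 0.22  0.3   1.66 -0.52  1.34  0.59] 0.012351162217736753
(array([0.2, 0. , 4.4]), array([-0.003,  0.001,  0.069])) F tool [-0.8  2.7 13.8] M [-0.36  0.22 -0.07] [ 0.22  0.3   1.66 -0.52  1.35  0.59] 0.012897098597351326
(array([0.2, 0.2, 4.5]), array([-0.003,  0.002,  0.07 ])) F tool [-0.6  4.7 19.2] M [-0.73  0.21 -0.03] [ 0.22  0.3   1.66 -0.52  1.35  0.58] 0.012722573780908304
```

It holds against a 19 N pull without slipping, so it's firm. I'll unload, release and retreat.

```bash
python3 -m inch '[0,-0.5,2,0,0,0,-1,0,0,2,0,0,0,-1,0,0,0,0,0,0,-1]'; python3 st.py; python3 -m inch '[0,0,0,0,0,0,-0.2,0,0,0,0,0,0,-0.2,0,0,0,0,0,0,-0.2,0,0,-15,0,0,0,0,0,0,-30,0,0,0,0]'; python3 -m inch '[0,0,-30,0,0,0,0,0,0,-20,0,0,0,0,0,0,0,0,0,0,0]'
python3 - <<'E'
from h import *
for c in('scene','top'):
  a=snap(c,c+'8')
  for k in('pestle_top','pestle_tapered','pestle_broad'): print(k,[(np.round(d['xyz'],4).tolist(),round(d['conf'],2)) for d in models.spot_point(k,c)[:1]])
  b=cv2.imread(f'pics/{c}7.png')[:,:,::-1]; p=np.int32(proj(c,[.653,.005,.24])); w=np.s_[p[1]-8:p[1]+12,p[0]-10:p[0]+12]
  print('diff',np.abs(a[w].astype(int)-b[w]).mean().round(2))
E
```

```text
clock: 25.58
ee_pos: [0.652, -0.0035, 0.2255]
tcp_rot: [2.095, 1.703, -0.456]
wrist_force: [2.1, -5.8, -6.4]
grip_width: 0.0127
finger_force: 25.8
(array([0.1, 0. , 4.3]), array([-0.001, -0.001,  0.068])) F tool [-1.4  2.4  8.5] M [-0.29  0.21  0.02] [ 0.22  0.3   1.66 -0.52  1.34  0.59] 0.01268446428842668
clock: 26.2
ee_pos: [0.6509, 0.0194, 0.2647]
tcp_rot: [2.096, 1.704, -0.46]
wrist_force: [-0.2, 0.5, 0.1]
grip_width: 0.0426
finger_force: 0.0
clock: 26.58
ee_pos: [0.6528, 0.0454, 0.3106]
tcp_rot: [2.094, 1.703, -0.451]
wrist_force: [-0.3, -0.8, 0.2]
grip_width: 0.0427
finger_force: 0.0
pestle_top []
pestle_tapered [([0.6547, 0.0106, 0.2424], 0.74)]
pestle_broad [([0.5282, 0.2832, 0.0169], 0.53)]
diff 0.93
pestle_top [([0.651, -0.0174, 0.2055], 0.62)]
pestle_tapered [([0.5124, 0.2383, 0.023], 0.54)]
pestle_broad [([0.5277, 0.28, 0.014], 0.52)]
diff 1.37
```

```bash
python3 -c "
from station import env
print(env.hand_in())"
```

```text
the job is handed in; nothing more can be done
None
```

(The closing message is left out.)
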